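# Start the washer and dryer timers

## Task

The washer and the dryer are running, so start their tap timers on the folding table: with the fingertips gently press the key on top of the square timer all the way down and let it spring back up, then do the same with the small round timer, and withdraw. Press them where they stand, without lifting, tipping or shoving them. Do not touch the large round and the oblong timer, and leave everything else on the table in its place.

Things in the scene. Friction and masses are not known exactly. Their poses are not given: they have to be found in the camera images.
- timer_square: Square tap timer to be started first: grey plastic casing 80 x 80 mm, with a white square key 58 x 58 mm in the middle of its top; x and y along its sides. Its origin is the centre of its underside on the table, z up. Casing 36 mm high with the white key standing out of it to 48 mm above the table. Loose on a rubber foot, about 0.3 to 0.5 kg. 
- square_top (a point): Centre of the upper face of the square timer's key, 48 mm above the table when up; goes down with the key.
- key_square (a joint): travel of the square timer's key in m: 0 fully up, 0.007 fully down. It is sprung (about 1.5 N to start, 5 N fully down) and comes back up by itself when let go.
- timer_small: Small round tap timer to be started second: grey plastic casing 54 mm in diameter, with a white round key 38 mm in diameter in the middle of its top. Its origin is the centre of its underside on the table, z up. Casing 36 mm high with the white key standing out of it to 48 mm above the table. Loose on a rubber foot, about 0.2 to 0.35 kg. 
- small_top (a point): Centre of the upper face of the small round timer's key, 48 mm above the table when up; goes down with the key.
- key_small (a joint): travel of the small round timer's key in m: 0 fully up, 0.007 fully down. It is sprung (about 1.5 N to start, 5 N fully down) and comes back up by itself when let go.
- timer_round: Large round tap timer, to be left alone: casing 84 mm in diameter, white round key 62 mm in diameter. Its origin is the centre of its underside on the table, z up. Casing 36 mm high with the white key standing out of it to 48 mm above the table. Loose on a rubber foot, about 0.3 to 0.5 kg. 
- key_round (a joint): travel of the large round timer's key in m: 0 fully up, 0.007 fully down. It is sprung (about 1.5 N to start, 5 N fully down) and comes back up by itself when let go.
- timer_oblong: Oblong tap timer, to be left alone: casing 104 mm (its x) x 58 mm (its y), white oblong key 82 x 38 mm. Its origin is the centre of its underside on the table, z up. Casing 36 mm high with the white key standing out of it to 48 mm above the table. Loose on a rubber foot, about 0.3 to 0.5 kg. 
- key_oblong (a joint): travel of the oblong timer's key in m: 0 fully up, 0.007 fully down. It is sprung (about 1.5 N to start, 5 N fully down) and comes back up by itself when let go.
- scoop: Open white measuring cup, 72 mm across, 60 mm high, standing among the timers; origin at the centre of its underside.
- jar: Pale jar with a metal cap, 64 mm across, 85 mm high, standing among the timers; origin at the centre of its underside.
- tin: Metal tin, 80 mm across, 70 mm high, to the left of the timers; origin at the centre of its underside.
- brush: Flat brush 190 mm long lying to the right of the timers, along its x; less than 50 mm high.
- peg_a: Wooden clothes peg, 72 x 11 mm, 14 mm high, lying between the timers; origin at the centre of its underside.
- peg_b: Another such clothes peg.
There are look-alikes about, which are no part of the job. Leave any red or turquoise look-alike of the timer_square alone.

How it is judged:
By the outcome, as a careful person would: the job done as asked, in the order asked, and still so for the second after the job is handed in, with the robot touching nothing.
It also fails if it takes over 48 s, if anything falls off the work surface, if the arm or the gripper's body presses on something with over 40 N, if the wrist force passes 120 N, or if a joint passes its speed limit or range.

## Robot

A 6-joint arm with a two-finger parallel gripper is mounted at the origin on the work surface. World frame = base frame: x ahead of the robot, y to its left, z up, the work surface at z = 0. Lengths are in m, angles in rad, forces in N, time in s.
With the tool pointing down it reaches from about 0.375 to 0.9 m from the base axis. Payload 3.1 kg.
Tool frame: the origin (TCP) lies midway between the tips of the shut fingers; the grasp point (between the pads) lies 19 mm behind it (robot.hold_point_z is the distance from the TCP to the grasp point, in m); z points along the fingers, y is the line along which they close (so a half turn about z gives the same grasp; the last joint's range is limited). The gripper opens to 87 mm and grips with 3 to 60 N. Pads are 19 mm wide; open, the fingers measure 117 mm over their backs; the gripper's body (75 mm by 190 mm) begins 51 mm behind the grasp point.
Start: joints at [1.157, 0.527, 1.433, -0, 1.181, -0.178], TCP at [0.146, 0.608, 0.223] pointing down, gripper open.
Joint ranges: [-3.08, 3.08], [-0.75, 2.2], [0.22, 2.44], [-1.43, 4.57], [0, 2.65], [-2.85, 2.85]. Speed limits (rad/s): [2.79, 2.79, 3.14, 3.14, 3.14, 3.14].

## Interface

Orientations are given as a rotation vector (axis times angle).
In Python, from cell import robot gives the robot as it stands.
- The arm moves only by the tool arm_command, never from a script. Its argument "increments" is one flat list of numbers, 7 for each row, row after row: the turn, a rotation vector about the tool's x, y, z in degrees, then the shift along the tool's x, y, z in units of 30 mm (1.0 is 30 mm), then the closure, from -1 (fully open) to 1 (shut). In form: [wx, wy, wz, tx, ty, tz, jaw, wx, wy, wz, tx, ty, tz, jaw, ...]. A call has 1 to 5 rows; each row shifts and turns the commanded pose from where the row before left it, along the tool's axes as they then stand; what a row does not reach is not made up. A row lasts 1/8 s, in which the tool goes at most 62.5 mm and 10.7 degrees, less where a joint would pass 70% of its speed; a pose out of reach is approached as far as the arm can. A call is refused whole if a number of a shift passes 1 or a number of a turn 10.7, either way. A call with a gripper value outside its range is refused whole. The fingers move at their own pace and stop on an object; "grip_force" is the grip in N (left out, the last holds). Time passes only in rows, so rows that do not move let the fingers close. It gives the time, the measured TCP pose, the force, the opening and the grip force at its end, in the units of the state.
- robot.read_state(): the state, without advancing time (a new reading comes with each control period).
- robot.snapshot(name): name is "side" or "top"; returns (picture, depth): 400x640x3 uint8, blue, green, red; 400x640 float32, m along the optical axis (not along the pixel's ray), 0 where there is no reading.
- robot.get_calibration(name): a dict with "fovy" (degrees; the focal length in pixels is half the picture's height over the tangent of half this angle, whatever the lens; pixels are square), "cx", "cy" (the principal point, pixels), "rvec" (rotation vector, rad) and "tvec" (3), from world to camera coordinates, as OpenCV has them. Camera axes: x right, y down, z forward; pixel columns grow to the right and rows downward; lengths in m; the calibration is good to about 2 mm. A picture is of the moment at which its call begins. get_calibration takes no time and is no camera call.
- robot.job_done(): hands the job in; it is judged then, once.
The state is a dict: "clock": time; "q": joint angles; "qd": joint speeds; "effort": joint torques, N m; "position": TCP position; "ee_rot": TCP orientation; "force": force on the tool from outside, world axes, zero at the start; "wrist_torque": the same for the moment, N m; "grip_width": finger opening in m; "grip_force": force on a finger pad.
Only numpy, scipy, OpenCV 4.12 (cv2) and the standard library are available. Lean on these libraries where they do the work, as an engineer would, in place of code of your own. Each camera call takes 0.05 s, during which the arm holds its last target. There are 200 camera calls.

## Working session

There is one attempt and no reset: what is moved stays moved. The work goes in short steps, Python scripts to look and compute and a tool call to move; the robot and the scene stay as the last step left them, time stands still between calls to the robot, and variables do not carry over. Pictures are saved under pics/ and viewed, at most 10 in all, crops included, and the job is handed in when it is done.

Besides the shell and the picture viewer there is one more tool, called after "Emit:" as name(argument=value, ...) on one line, values as JSON. arm_command: Moves the arm, as the interface text tells. Its arguments: {"type":"object","properties":{"increments":{"type":"array","items":{"type":"number"}},"grip_force":{"type":"number"}},"required":["increments"]}

```bash
mkdir -p pics; cat > h.py <<'E'
import numpy as np, cv2
from cell import robot
def cam(n):
    c=robot.get_calibration(n); f=200/np.tan(np.radians(c["fovy"])/2)
    return c,f,cv2.Rodrigues(np.array(c["rvec"],float))[0],np.array(c["tvec"],float).ravel()
def px2w(n,u,v,z):
    c,f,R,t=cam(n); d=R.T@np.array([(u-c["cx"])/f,(v-c["cy"])/f,1]); o=-R.T@t
    return o+d*(z-o[2])/d[2]
def w2px(n,p):
    c,f,R,t=cam(n); q=R@np.array(p)+t; return np.array([c["cx"]+f*q[0]/q[2],c["cy"]+f*q[1]/q[2]])
E
python3 - <<'E'
from h import *
for n in("top","side"):
    p,d=robot.snapshot(n); cv2.imwrite(f"pics/{n}0.png",p); np.save(n+"_d.npy",d); print(robot.get_calibration(n))
s=robot.read_state(); print(s)
E
```

```text
{'fovy': 45.87643549945345, 'cx': 322.3350371593202, 'cy': 202.96104561290232, 'rvec': array([ 2.15357801, -2.10366177,  0.20736151]), 'tvec': array([0.0195266 , 0.45749874, 1.53680605])}
{'fovy': 53.14898004474471, 'cx': 314.47621873334856, 'cy': 200.1487098873202, 'rvec': array([ 2.01898218, -0.59447048,  0.36484135]), 'tvec': array([-0.34812268,  0.19217842,  0.86022659])}
{'clock': 0.1, 'q': array([ 1.15648296e+00,  5.28369239e-01,  1.43376092e+00, -1.22132827e-05,
        1.18140171e+00, -1.78531831e-01]), 'qd': array([-0.00125601, -0.0013951 , -0.00259252, -0.00011845, -0.00022468,
       -0.0002588 ]), 'effort': array([ 1.52317502e-04, -4.40988672e+01, -1.77150714e+01,  6.35200460e-02,
        5.33393794e-02, -4.58436489e-05]), 'position': array([0.14572881, 0.60710148, 0.22167614]), 'ee_rot': array([-3.69434704e-01, -3.11923436e+00,  2.91793025e-03]), 'force': array([0.23873772, 0.62403582, 0.04075225]), 'wrist_torque': array([-0.02054802, -0.00076444,  0.01885131]), 'grip_force': 0.0, 'grip_width': 0.08726266671949436}
```

View pics/top0.png

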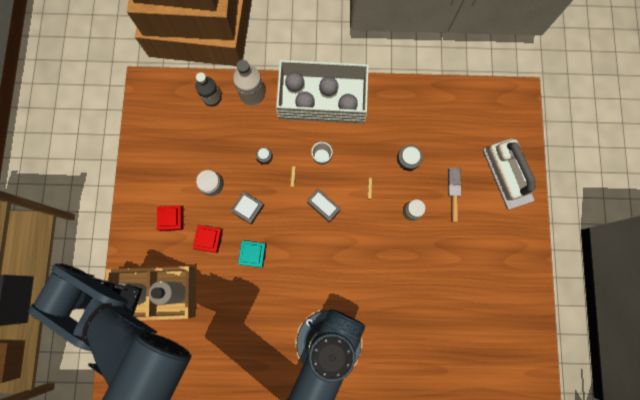

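View pics/side0.png

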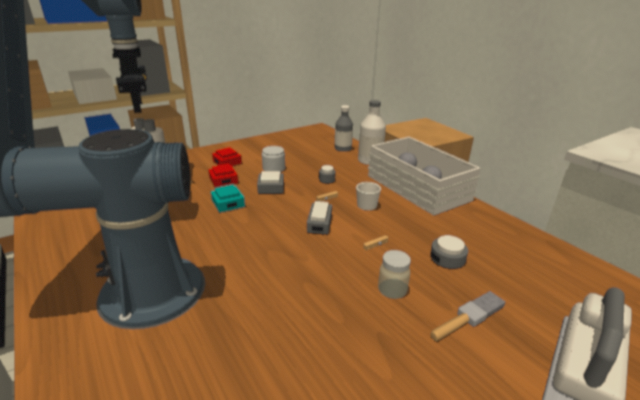

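The top view shows these candidates:
- **Square timer:** the white-keyed square at (248,207). Its look-alikes are the oblong (323,205), the red ones (169,217) and (207,238), and the turquoise one (252,253).
- **Small round timer:** the one at (264,156). It could be confused with the large round timer (410,157), scoop (321,152), jar (415,209) or tin (208,182).

I'll check both choices in one crop.

```bash
python3 - <<'E'
from h import *
p=cv2.imread("pics/top0.png"); c=p[130:230,190:350]
cv2.imwrite("pics/crop.png",cv2.resize(c,None,fx=5,fy=5,interpolation=cv2.INTER_CUBIC))
g=p.min(axis=2)
for nm,(u,v) in dict(sq=(248,207),sm=(264,156)).items():
    m=(g>140).astype(np.uint8); n,l,st,ce=cv2.connectedComponentsWithStats(m)
    k=l[v,u]; print(nm,k,st[k],ce[k],px2w("top",*ce[k],.048))
    cn,_=cv2.findContours((l==k).astype(np.uint8),0,1); r=cv2.minAreaRect(cn[0]); print(r)
    b=np.array([px2w("top",*q,.048)[:2] for q in cv2.boxPoints(r)]); print(b.round(3).tolist())
for nm,u,v,z in [("tin",208,182,.07),("scoop",321,152,.06),("obl",323,205,.048),("red",207,238,.048),("pega",293,176,.01),("turq",252,253,.048)]: print(nm,px2w("top",u,v,z).round(3))
E
```

```text
sq 150 [235 195  23  24 314] [245.97452229 206.36305732] [0.43814355 0.28335496 0.048     ]
((245.96151733398438, 206.30767822265625), (17.47305679321289, 17.75040626525879), 33.690067291259766)
[[0.429, 0.323], [0.48, 0.293], [0.448, 0.243], [0.398, 0.274]]
sm 124 [258 148  11  11  98] [262.95918367 153.09183673] [0.62288268 0.23542641 0.048     ]
((263.0, 153.0), (10.0, 10.0), 90.0)
[[0.64, 0.253], [0.641, 0.219], [0.606, 0.218], [0.605, 0.251]]
tin [0.513 0.409 0.07 ]
scoop [0.628 0.039 0.06 ]
obl [0.449 0.028 0.048]
red [0.33  0.405 0.048]
pega [0.555 0.133 0.01 ]
turq [0.284 0.256 0.048]
```

View pics/crop.png

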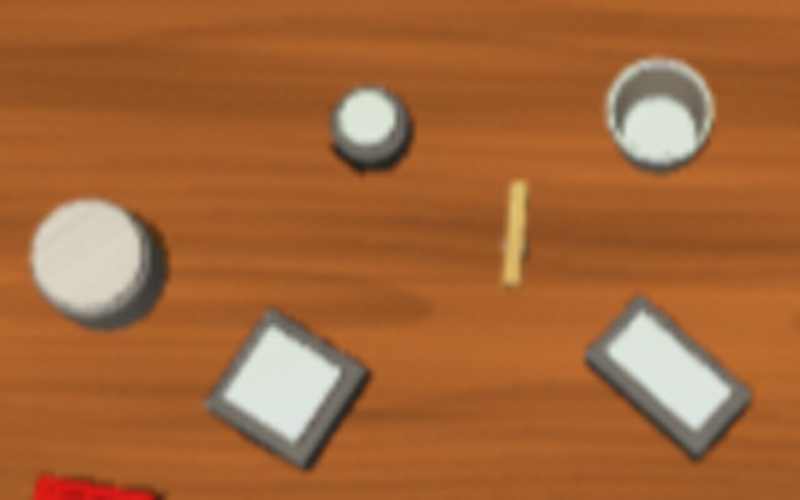

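The crop confirms both: the square key is centred at about (246,206), which is world (0.438, 0.283). The small round key is at about (263,153), world (0.623, 0.235). The turns and shifts come next.

```bash
cat >> h.py <<'E'
SQ=np.array([.438,.283,.048]); SM=np.array([.623,.235,.048])
def go(p):
    s=robot.read_state(); R=cv2.Rodrigues(s["ee_rot"])[0]
    print("clk",s["clock"],"pos",s["position"].round(4),"F",s["force"].round(2),"w",round(s["grip_width"],4),"units",(R.T@(np.array(p)-s["position"])/.03).round(2),"z",R[:,2].round(3))
    return R
E
python3 - <<'E'
from h import *
print(go(SQ+[0,0,.06]).round(3)); R=cv2.Rodrigues(robot.read_state()["ee_rot"])[0]
print((R.T@(SM-SQ)/.03).round(2))
d=np.load("top_d.npy")
c,f,Rc,t=cam("top")
for u,v in((246,206),(263,153)):
    q=d[v,u]*np.array([(u-c["cx"])/f,(v-c["cy"])/f,1]); print(Rc.T@(q-t))
E
```

```text
clk 0.1 pos [0.1457 0.6071 0.2217] F [0.24 0.62 0.04] w 0.0873 units [-12.    -8.22   3.8 ] z [-0.001 -0.002 -1.   ]
[[-0.972  0.234 -0.001]
 [ 0.234  0.972 -0.002]
 [ 0.    -0.002 -1.   ]]
[-6.37 -0.12 -0.  ]
[0.43848345 0.28255015 0.0530168 ]
[0.62213424 0.23484709 0.05164   ]
```

Emit:
arm_command(increments=[0, 0, 0, -0.9, -0.6, 0, 1, 0, 0, 0, -0.9, -0.6, 0, 1, 0, 0, 0, -0.9, -0.6, 0, 1, 0, 0, 0, -0.9, -0.6, 0, 1, 0, 0, 0, -0.9, -0.6, 0, 1], grip_force=10)

```text
clock: 0.72
position: [0.2566, 0.4876, 0.2221]
ee_rot: [-0.369, -3.119, 0.001]
force: [0.7, 0.7, 0.0]
grip_width: 0.0449
grip_force: 0.0
```

Emit:
arm_command(increments=[0, 0, 0, -0.9, -0.6, 0, 1, 0, 0, 0, -0.9, -0.6, 0, 1, 0, 0, 0, -0.9, -0.6, 0, 1, 0, 0, 0, -0.9, -0.6, 0, 1, 0, 0, 0, -0.9, -0.6, 0, 1])

```text
clock: 1.35
position: [0.3669, 0.3686, 0.2222]
ee_rot: [-0.369, -3.119, 0.001]
force: [-0.3, -0.9, -0.3]
grip_width: 0.0014
grip_force: 0.0
```

Emit:
arm_command(increments=[0, 0, 0, -0.9, -0.6, 0, 1, 0, 0, 0, -0.9, -0.6, 0, 1, 0, 0, 0, -0.9, -0.6, 0, 1, 0, 0, 0, 0, 0, 0, 1, 0, 0, 0, 0, 0, 0, 1])

```text
clock: 1.98
position: [0.4319, 0.2983, 0.2222]
ee_rot: [-0.37, -3.118, 0.0]
force: [-0.5, -0.1, 0.4]
grip_width: 0.0006
grip_force: 0.0
```

```bash
python3 -c "
from h import *
go(SQ+[0,0,.04])"
```

```text
clk 1.975 pos [0.4319 0.2983 0.2222] F [-0.53 -0.13  0.41] w 0.0006 units [-0.32 -0.45  4.47] z [-0.001  0.    -1.   ]
```

Emit:
arm_command(increments=[0, 0, 0, -0.3, -0.45, 0.5, 1, 0, 0, 0, 0, 0, 1, 1, 0, 0, 0, 0, 0, 1, 1, 0, 0, 0, 0, 0, 1, 1, 0, 0, 0, 0, 0, 0.5, 1])

```text
clock: 2.6
position: [0.4365, 0.2834, 0.1012]
ee_rot: [-0.367, -3.117, 0.002]
force: [-0.3, -0.3, 0.3]
grip_width: 0.0004
grip_force: 0.0
```

Emit:
arm_command(increments=[0, 0, 0, 0, 0, 0.3, 1, 0, 0, 0, 0, 0, 0.2, 1, 0, 0, 0, 0, 0, 0, 1, 0, 0, 0, 0, 0, 0, 1])

```text
clock: 3.1
position: [0.4387, 0.2831, 0.0882]
ee_rot: [0.37, 3.119, 0.001]
force: [0.3, -0.1, 0.3]
grip_width: 0.0003
grip_force: 0.0
```

```bash
python3 -c "
from h import *
go(SQ)
p,d=robot.snapshot('side'); u,v=w2px('side',SQ).astype(int); print(u,v)
cv2.imwrite('pics/side1.png',cv2.resize(p[v-60:v+40,u-70:u+70],None,fx=5,fy=5,interpolation=cv2.INTER_CUBIC))"
```

```text
clk 3.1 pos [0.4387 0.2831 0.0882] F [ 0.34 -0.1   0.35] w 0.0003 units [ 0.02 -0.01  1.34] z [ 0.001  0.    -1.   ]
270 174
```

View pics/side1.png

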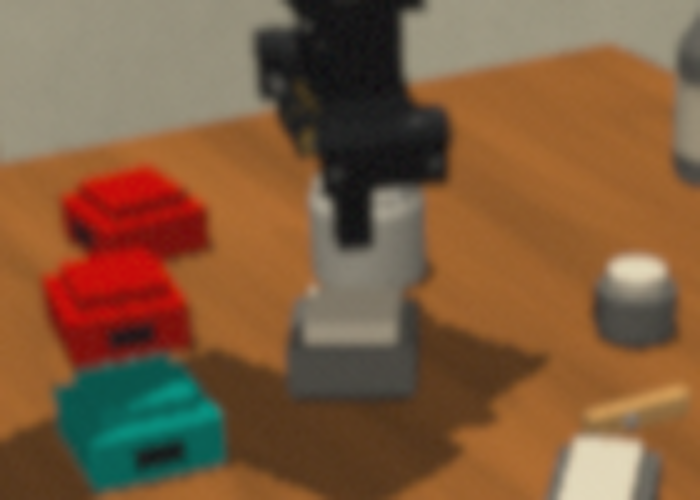

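The fingertips (crop 355,245) sit over the middle of the square key (355,315). Next I lower gently.

Emit:
arm_command(increments=[0, 0, 0, 0, 0, 0.6, 1, 0, 0, 0, 0, 0, 0.5, 1, 0, 0, 0, 0, 0, 0.1, 1, 0, 0, 0, 0, 0, 0, 1, 0, 0, 0, 0, 0, 0, 1])

```text
clock: 3.78
position: [0.4385, 0.2831, 0.0519]
ee_rot: [0.369, 3.119, 0.001]
force: [0.7, 0.4, 0.4]
grip_width: 0.0002
grip_force: 0.0
```

Emit:
arm_command(increments=[0, 0, 0, 0, 0, 0.1, 1, 0, 0, 0, 0, 0, 0.1, 1, 0, 0, 0, 0, 0, 0, 1])

```text
clock: 4.15
position: [0.4386, 0.2831, 0.0457]
ee_rot: [0.37, 3.119, 0.001]
force: [0.3, 0.5, 3.2]
grip_width: 0.0
grip_force: 1.3
```

Emit:
arm_command(increments=[0, 0, 0, 0, 0, 0.07, 1, 0, 0, 0, 0, 0, 0.07, 1, 0, 0, 0, 0, 0, 0, 1, 0, 0, 0, 0, 0, 0, 1])

```text
clock: 4.65
position: [0.4386, 0.2831, 0.0415]
ee_rot: [0.369, 3.119, 0.001]
force: [0.4, 0.8, 4.5]
grip_width: 0.0004
grip_force: 2.4
```

Emit:
arm_command(increments=[0, 0, 0, 0, 0, 0.05, 1, 0, 0, 0, 0, 0, 0, 1, 0, 0, 0, 0, 0, 0, 1])

```text
clock: 5.03
position: [0.4386, 0.2831, 0.0412]
ee_rot: [0.369, 3.118, 0.001]
force: [-2.1, -0.3, 14.3]
grip_width: 0.001
grip_force: 7.3
```

The force rises sharply at z = 41.2 mm, so the key is on its stop. I'll release slowly, lift, and cross to the small timer.

Emit:
arm_command(increments=[0, 0, 0, 0, 0, -0.1, 1, 0, 0, 0, 0, 0, -0.15, 1, 0, 0, 0, 0, 0, -0.3, 1, 0, 0, 0, 0, 0, -1, 1, 0, 0, 0, 0, 0, -1, 1])

```text
clock: 5.65
position: [0.4369, 0.2824, 0.1165]
ee_rot: [-0.369, -3.117, 0.003]
force: [0.2, 0.3, -0.9]
grip_width: 0.0008
grip_force: 0.0
```

Emit:
arm_command(increments=[0, 0, 0, -0.8, 0, 0, 1, 0, 0, 0, -0.8, 0, 0, 1, 0, 0, 0, -0.8, 0, 0, 1, 0, 0, 0, -0.8, 0, 0, 1, 0, 0, 0, -0.8, 0, 0, 1])

```text
clock: 6.28
position: [0.5544, 0.2543, 0.1159]
ee_rot: [-0.369, -3.117, 0.002]
force: [-0.4, 0.4, -0.2]
grip_width: 0.0002
grip_force: 0.0
```

Emit:
arm_command(increments=[0, 0, 0, -0.8, 0, 0, 1, 0, 0, 0, -0.8, 0, 0, 1, 0, 0, 0, -0.8, -0.1, 0, 1, 0, 0, 0, 0, 0, 0, 1, 0, 0, 0, 0, 0, 0, 1])

```text
clock: 6.9
position: [0.6223, 0.2352, 0.1157]
ee_rot: [-0.369, -3.117, 0.001]
force: [0.4, 0.0, -0.5]
grip_width: 0.0007
grip_force: 0.0
```

```bash
python3 -c "
from h import *
go(SM)
p,d=robot.snapshot('side'); cv2.imwrite('pics/side2.png',cv2.resize(p[120:220,220:380],None,fx=5,fy=5,interpolation=cv2.INTER_CUBIC))"
```

```text
clk 6.9 pos [0.6223 0.2352 0.1157] F [ 0.39  0.01 -0.5 ] w 0.0007 units [-0.03  0.    2.26] z [-0.003 -0.    -1.   ]
```

View pics/side2.png

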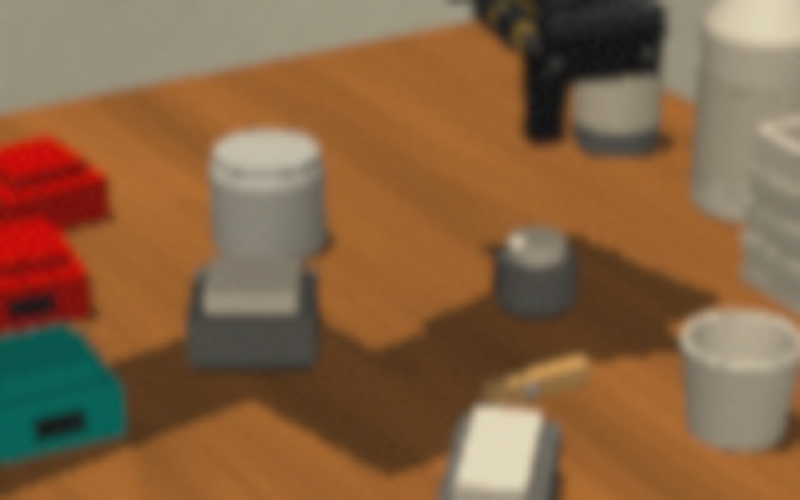

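The square key (250,290) is back up in its place, and the fingertips (543,135) are straight above the small round key (540,245). Going down.

Emit:
arm_command(increments=[0, 0, 0, 0, 0, 0.8, 1, 0, 0, 0, 0, 0, 0.8, 1, 0, 0, 0, 0, 0, 0.5, 1, 0, 0, 0, 0, 0, 0, 1, 0, 0, 0, 0, 0, 0, 1])

```text
clock: 7.58
position: [0.6246, 0.2354, 0.0541]
ee_rot: [0.369, 3.119, 0.001]
force: [1.0, 0.9, 0.5]
grip_width: 0.0006
grip_force: 0.0
```

Emit:
arm_command(increments=[0, 0, 0, 0, 0, 0.1, 1, 0, 0, 0, 0, 0, 0.1, 1, 0, 0, 0, 0, 0, 0, 1])

```text
clock: 7.95
position: [0.6247, 0.2352, 0.0477]
ee_rot: [0.37, 3.119, 0.001]
force: [-0.2, 0.2, 1.6]
grip_width: 0.0007
grip_force: 0.8
```

Emit:
arm_command(increments=[0, 0, 0, 0, 0, 0.07, 1, 0, 0, 0, 0, 0, 0.07, 1, 0, 0, 0, 0, 0, 0.07, 1, 0, 0, 0, 0, 0, 0, 1, 0, 0, 0, 0, 0, 0, 1])

```text
clock: 8.57
position: [0.6246, 0.2353, 0.0415]
ee_rot: [0.369, 3.119, 0.001]
force: [0.5, -0.3, 4.5]
grip_width: 0.0004
grip_force: 2.5
```

Emit:
arm_command(increments=[0, 0, 0, 0, 0, 0.05, 1, 0, 0, 0, 0, 0, 0, 1, 0, 0, 0, 0, 0, 0, 1])

```text
clock: 8.95
position: [0.6247, 0.2353, 0.0413]
ee_rot: [0.369, 3.119, 0.0]
force: [-1.7, -0.0, 12.5]
grip_width: 0.0007
grip_force: 5.9
```

The small key is on its stop too, so I'll release and withdraw.

Emit:
arm_command(increments=[0, 0, 0, 0, 0, -0.1, 1, 0, 0, 0, 0, 0, -0.15, 1, 0, 0, 0, 0, 0, -0.3, 1, 0, 0, 0, 0, 0, -1, 1, 0, 0, 0, 0, 0, -1, 1])

```text
clock: 9.57
position: [0.6228, 0.2349, 0.1157]
ee_rot: [-0.369, -3.116, 0.002]
force: [0.3, 0.5, -0.4]
grip_width: 0.0005
grip_force: 0.0
```

Emit:
arm_command(increments=[0, 0, 0, 0, 0, -1, 1, 0, 0, 0, 0, 0, -1, 1, 0, 0, 0, 0, 0, -1, 1, 0, 0, 0, 0, 0, 0, 1, 0, 0, 0, 0, 0, 0, 1])

```text
clock: 10.2
position: [0.623, 0.2349, 0.2047]
ee_rot: [-0.369, -3.117, 0.002]
force: [0.5, 0.8, -0.3]
grip_width: 0.0007
grip_force: 0.0
```

```bash
python3 -c "
from h import *
go(SM)
p,d=robot.snapshot('side'); cv2.imwrite('pics/side3.png',cv2.resize(p[120:220,220:380],None,fx=5,fy=5,interpolation=cv2.INTER_CUBIC))"
```

```text
clk 10.2 pos [0.623  0.2349 0.2047] F [ 0.48  0.76 -0.32] w 0.0007 units [-0.01  0.01  5.22] z [-0.003 -0.001 -1.   ]
```

View pics/side3.png

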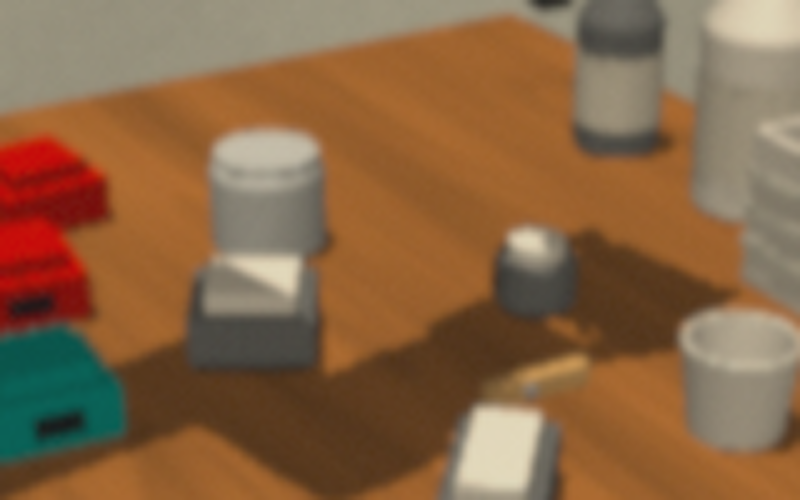

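Both keys (250,290) and (537,245) are up, the timers haven't moved, and the arm is clear. Handing in.

```bash
python3 -c "
from cell import robot
print(robot.job_done())"
```

```text
the job is handed in; nothing more can be done
None
```

I pressed the square timer's key and then the small round timer's key all the way down (peak about 14 N). Both sprang back up, nothing else was moved in the views I checked, and I handed the job in at about 10 s with the arm clear.

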